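# File the blue card box in the push-to-open drawer

## Task

Push the plain dark-wood drawer front of the white desktop cabinet inwards so that it springs open. Push the card boxes in it apart and set the blue box down, not dropped, upright between the red and the green one, its label facing the drawer front like theirs. Then push the drawer home until it latches shut and stays shut; keep all the boxes upright and leave the other things on the desk where they are.

Things in the scene. Friction and masses are not known exactly. Their poses are not given: they have to be found in the camera images.
- cabinet: low white desktop cabinet, 240 deep x 418 wide x 160 mm high, fixed: a handleless drawer with a dark-wood front on its +y side, an open cubby on its -y side. Origin on the desk, in the carcass's front plane, under the middle of the drawer; x points into the cabinet, z up; the carcass spans y +0.128 to -0.290. A flat book and a plant lie on top, 80 mm back or more
- drawer (a joint): travel of the drawer out along the cabinet's -x, m: 0 latched shut, 0.145 right out, -0.007 at the inner stop. A spring pushes it out (6 N shut, 2.5 N out, damped, about 2.5 s). Push-push latch: press it from shut to the stop (7 to 15 N, then solid), let go and back off 150 mm: it springs right out. Push it from there to the stop, past 0, and let go: it latches at 0. Short of the stop it does not switch
- drawer_front (a point): point on the outer face of the drawer's dark-wood front panel, mid-width, 115 mm above the desk; axes as the cabinet's (the face looks to -x). The panel is 250 wide, 18 mm thick, from 10 to 144 mm above the desk; when latched its outer face is 26 mm in front of the carcass, with an 8 mm gap behind the panel
- drawer_row (a point): middle of the drawer's floor (30 mm above the desk), axes as the cabinet's, moving with the drawer. Inside it is 150 (x) by 196 (y) mm; front panel 114, back 55, sides 50 mm above this floor. When right out, all the inside lies in front of the carcass. The floor is smooth (friction about 0.25): boxes slide on it
- red_box: red card box (full carton), 62 (x) x 45 (y) x 106 (z) mm, 0.15 to 0.3 kg; origin in the middle of its underside, z up, white label on its -x face, a white strip on the lid along that edge. Loose in the drawer, label to the front, beside a gap of 33 to 39 mm, too narrow for the blue box; green is across the gap, either way round
- green_box: green card box (full carton), 62 (x) x 45 (y) x 106 (z) mm, 0.15 to 0.3 kg; origin in the middle of its underside, z up, white label on its -x face, a white strip on the lid along that edge. Loose in the drawer, label to the front, across the gap from red. In all, 61 mm of the drawer's inner width is free before blue goes in
- yellow_box: yellow card box (full carton), 62 (x) x 45 (y) x 106 (z) mm, 0.15 to 0.3 kg; origin in the middle of its underside, z up, white label on its -x face, a white strip on the lid along that edge. Loose in the drawer at the +y end of the row, close to its neighbour
- blue_box: blue card box (full carton), 62 (x) x 45 (y) x 106 (z) mm, 0.15 to 0.3 kg; origin in the middle of its underside, z up, white label on its -x face, a white strip on the lid along that edge. On the desk, left or right in front of the cabinet, label roughly towards the robot
- blue_box_label (a point): middle of the blue box's labelled face, 53 mm above its underside
- mug: white mug, 80 mm across, 92 mm high, on the desk; origin in the middle of its underside. Leave it alone.
- stapler: red and black stapler, 145 x 36 x 60 mm, on the desk; origin under its middle. Leave it alone.
- date_stamp: black and grey self-inking stamp, 66 x 42 x 90 mm, on the desk; origin under its middle. Leave it alone.
- tape_dispenser: black tape dispenser, 150 x 58 x 97 mm, on the desk; origin under its middle. Leave it alone.
- book_pile: pile of four books, about 210 x 140 x 88 mm, on the desk; origin under its middle. Leave it alone.
Mind the look-alikes: they are no part of the job. What is meant by the blue_box is not orange, and is the larger of those in its own colour.

How it is judged:
By the outcome, as a careful person would: the job done as asked, in the order asked, and still so for the second after the job is handed in, with the robot touching nothing.
It also fails if it takes over 72 s, if anything falls off the work surface, if the arm or the gripper's body presses on something with over 40 N, if the wrist force passes 120 N, or if a joint passes its speed limit or range.

## Robot

A 6-joint arm with a two-finger parallel gripper is mounted at the origin on the work surface. World frame = base frame: x ahead of the robot, y to its left, z up, the work surface at z = 0. Lengths are in m, angles in rad, forces in N, time in s.
With the tool pointing down it reaches from about 0.35 to 0.975 m from the base axis. Payload 4.9 kg.
Tool frame: the origin (TCP) lies at the very end of the fingers, on their centre line; the grasp point (between the pads) lies 19 mm behind it (manip.grasp_offset is the distance from the TCP to the grasp point, in m); z points along the fingers, y is the line along which they close (so a half turn about z gives the same grasp; the last joint's range is limited). The gripper opens to 85 mm and grips with 20 to 120 N. Pads are 22 mm wide; open, the fingers measure 114 mm over their backs; the gripper's body (76 mm by 85 mm) begins 54 mm behind the grasp point. The pads swing forward as they close: fully open they stand 13 mm farther back than shut.
Start: joints at [1.101, 0.053, 1.613, -0, 1.476, -0.119], TCP at [0.215, 0.587, 0.196] pointing down, gripper open.
Joint ranges: [-3.01, 3.01], [-1.01, 2.22], [0.06, 2.58], [-1.02, 4.17], [0.09, 2.62], [-3.14, 3.14]. Speed limits (rad/s): [2.57, 2.57, 3.14, 3.14, 3.14, 3.14].

## Interface

Orientations are given as a unit quaternion [w, x, y, z].
In Python, from plant import manip, eyes, job_done, models gives the robot as it stands.
- The arm moves only by the tool servo_tool, never from a script. Its argument "motion" is one flat list of numbers, 5 for each row, row after row: the opening, from -1 (shut) to 1 (fully open), then the shift along the tool's x, y, z normalised to -1 to 1, where 1 is 120 mm, then the turn about the tool's z normalised to -1 to 1, where 1 is 45 degrees. A call has 1 to 5 rows; each row is the pose to reach, as a shift and turn from the pose commanded when the call began, along the tool's axes at that moment; what a row does not reach only later rows make up. A row lasts 1/8 s, in which the tool goes at most 62.5 mm and 10.7 degrees, less where a joint would pass 70% of its speed; a pose out of reach is approached as far as the arm can. A call with a number of a shift or a turn outside -1 to 1 is refused whole. A call with a gripper value outside its range is refused whole. The fingers move at their own pace and stop on an object; the grip force is fixed at half the most. Time passes only in rows, so rows that repeat a pose let the fingers close. It gives the time, the measured TCP pose, the force, the opening and the grip force at its end, in the units of the state.
- manip.state(): the state, without advancing time (a new reading comes with each control period).
- eyes.grab_frame(name): name is "scene" or "top" or "wrist"; returns (picture, depth): 480x640x3 uint8, red, green, blue; 480x640 float32, m along the optical axis (not along the pixel's ray), 0 where there is no reading.
- eyes.camera_params(name): a dict with "fov_y" (degrees; the focal length in pixels is half the picture's height over the tangent of half this angle, whatever the lens; pixels are square), "cx", "cy" (the principal point, pixels), "D" ([k1, k2, p1, p2, k3] as OpenCV has them; the pictures are not rectified), "pose" (4x4, takes a point from camera to world coordinates); the wrist camera has in their place "T_tool_cam" (4x4, takes a point from camera to tool coordinates, whose origin is the TCP and whose axes are the flange's). Camera axes: x right, y up, looking along -z (the intrinsics and any distortion apply to the point x, -y, -z); pixel columns grow to the right and rows downward; lengths in m; the calibration is good to about 2 mm. A picture is of the moment at which its call begins: read the wrist's pose just before it. camera_params takes no time and is no camera call.
- job_done(): hands the job in; it is judged then, once.
Trained networks look in the newest picture that a camera, given by its name, has taken for a name from the list of things; names that differ only in an ending like _2 or _b are one class to them, and where a whole thing is asked for, a point or a joint stands for the part that bears it (a point fixed in the world has none). Each returns a list of dicts, best first, with "p" (0 to 1); they miss things now and then, are a little off and sometimes report something else, mostly with a low value. They report only what shows in the picture. A call takes as long as a camera call. They do not tell look-alikes from the thing itself.
- models.regions_of(camera, label): "mask" (480x640 bool, what is visible of it) and "pixel" ([column, row] in pixels, amid what is visible of it).
The state is a dict: "time": time; "joint_pos": joint angles; "joint_vel": joint speeds; "joint_efforts": joint torques, N m; "tool_pos": TCP position; "tool_rot": TCP orientation; "contact_force": force on the tool from outside, world axes, zero at the start; "ft_torque": the same for the moment, N m; "gripper_width": opening from 0.0 (shut) to 1.0 (fully open); "grasp_force": force on a finger pad.
Only numpy, scipy, OpenCV 4.12 (cv2) and the standard library are available. Lean on these libraries where they do the work, as an engineer would, in place of code of your own. Each camera call takes 0.05 s, during which the arm holds its last target. There are 200 camera calls.

## Working session

There is one attempt and no reset: what is moved stays moved. The work goes in short steps, Python scripts to look and compute and a tool call to move; the robot and the scene stay as the last step left them, time stands still between calls to the robot, and variables do not carry over. Pictures are saved under pics/ and viewed, at most 10 in all, crops included, and the job is handed in when it is done.

Besides the shell and the picture viewer there is one more tool, called after "Call:" in YAML: its name, and indented under it one key for each argument. servo_tool: Moves the arm, as the interface text tells. Its arguments: {"type":"object","properties":{"motion":{"type":"array","items":{"type":"number","minimum":-1,"maximum":1}}},"required":["motion"]}

```bash
ls; mkdir -p pics
cat > h.py <<'E'
import numpy as np, cv2, json
from plant import manip, eyes, job_done, models
from scipy.spatial.transform import Rotation as R
def K(p):
    f=240/np.tan(np.radians(p["fov_y"])/2); return np.array([[f,0,p["cx"]],[0,f,p["cy"]],[0,0,1.]])
def toolT():
    s=manip.state(); q=s["tool_rot"]; T=np.eye(4); T[:3,:3]=R.from_quat([q[1],q[2],q[3],q[0]]).as_matrix(); T[:3,3]=s["tool_pos"]; return T
def camT(name,p,T=None): return p["pose"] if name!="wrist" else (toolT() if T is None else T)@p["T_tool_cam"]
def grab(name,fn=None):
    T=toolT(); im,d=eyes.grab_frame(name); p=eyes.camera_params(name); C=np.array(camT(name,p,T))
    if fn: cv2.imwrite("pics/"+fn,im[:,:,::-1])
    return im,d,p,C
def pts(d,p,C,mask=None):
    "world points for pixels (mask) -> Nx3 ; or full HxWx3"
    v,u=np.mgrid[0:480,0:640]; uv=np.stack([u,v],-1).reshape(-1,1,2).astype(float)
    n=cv2.undistortPoints(uv,K(p),np.array(p["D"],float)).reshape(480,640,2)
    X=np.stack([n[...,0]*d,-n[...,1]*d,-d],-1)@C[:3,:3].T+C[:3,3]
    X[d<=0]=np.nan
    return X if mask is None else X[mask&(d>0)]
E
python3 - <<'E'
from h import *
s=manip.state(); print({k:np.round(v,3) for k,v in s.items()})
for n in("scene","top"):
    im,d,p,C=grab(n,n+"0.png"); X=pts(d,p,C); np.savez(n+"0.npz",im=im,X=X)
    print(n,np.round(C,3).tolist(),p["fov_y"])
    for l in("drawer_front","red_box","green_box","yellow_box","blue_box","mug","stapler","date_stamp","tape_dispenser","book_pile","cabinet"):
        for r in models.regions_of(n,l):
            if r["p"]<.25: continue
            P=X[r["mask"]]; P=P[~np.isnan(P[:,0])]
            print(l,round(r["p"],2),np.round(r["pixel"]),len(P),np.round(np.median(P,0),3),np.round(np.percentile(P,[3,97],axis=0),3).tolist())
E
```

```text
pics
{'time': np.float64(0.0), 'joint_pos': array([ 1.101,  0.053,  1.614,  0.   ,  1.476, -0.119]), 'joint_vel': array([-0.001,  0.   ,  0.001,  0.001, -0.   ,  0.001]), 'joint_efforts': array([ 1.0000e-03, -3.9368e+01, -3.7018e+01, -0.0000e+00,  7.0000e-03,
        0.0000e+00]), 'tool_pos': array([0.214, 0.586, 0.195]), 'tool_rot': array([-0.   ,  0.175,  0.985, -0.001]), 'contact_force': array([ 0.093,  0.232, -0.283]), 'ft_torque': array([-0.014, -0.01 , -0.   ]), 'grasp_force': np.float64(0.0), 'gripper_width': np.float64(1.0)}
scene [[0.705, 0.664, -0.25, 0.19], [-0.709, 0.663, -0.241, -0.374], [0.006, 0.347, 0.938, 1.486], [0.0, 0.0, 0.0, 1.0]] 44.65859890715162
drawer_front 0.6 [356. 223.] 2306 [ 0.646 -0.02   0.103] [[0.641, -0.137, 0.016], [0.704, 0.101, 0.149]]
yellow_box 0.61 [346. 202.] 60 [0.7   0.055 0.05 ] [[0.666, 0.035, 0.035], [0.702, 0.078, 0.145]]
blue_box 0.95 [186. 223.] 394 [0.344 0.307 0.072] [[0.323, 0.292, 0.01], [0.369, 0.331, 0.083]]
blue_box 0.73 [230. 244.] 410 [0.385 0.194 0.077] [[0.364, 0.176, 0.009], [0.411, 0.22, 0.085]]
blue_box 0.72 [222. 206.] 8
[... 1400 characters left out ...]
ug 0.34 [168. 190.] 4833 [0.672 0.369 0.086] [[0.582, 0.307, 0.015], [0.774, 0.444, 0.094]]
stapler 0.65 [481. 302.] 942 [ 0.408 -0.434  0.049] [[0.347, -0.456, 0.007], [0.476, -0.417, 0.062]]
date_stamp 0.87 [136. 250.] 535 [0.512 0.449 0.079] [[0.486, 0.43, 0.009], [0.54, 0.473, 0.094]]
tape_dispenser 0.68 [495. 234.] 1461 [ 0.595 -0.468  0.045] [[0.522, -0.507, 0.01], [0.655, -0.442, 0.098]]
book_pile 0.87 [168. 190.] 4808 [0.672 0.369 0.086] [[0.583, 0.306, 0.018], [0.774, 0.445, 0.094]]
cabinet 0.97 [349. 153.] 18634 [ 0.761 -0.09   0.161] [[0.643, -0.295, 0.024], [0.897, 0.098, 0.217]]
cabinet 0.56 [493. 233.] 1410 [ 0.595 -0.468  0.046] [[0.524, -0.505, 0.016], [0.657, -0.442, 0.098]]
```

Run:
```python
from h import *
a=cv2.imread("pics/top0.png"); b=cv2.imread("pics/scene0.png")
c=cv2.resize(b[170:290,140:300],None,fx=5,fy=5,interpolation=cv2.INTER_CUBIC); cv2.imwrite("pics/crop.png",c)
im=np.load("top0.npz"); X=im["X"]
# blue tall box lid
I=im["im"].astype(int); m=(X[...,2]>.095)&(X[...,2]<.118)&(X[...,0]>.39)&(X[...,0]<.5)&(X[...,1]>.23)&(X[...,1]<.33)
P=X[m]; print(len(P),np.round(P.mean(0),4),cv2.minAreaRect((P[:,:2]*1000).astype(np.float32)))
w=m&(I.min(-1)>140); print(w.sum(),np.round(X[w].mean(0),4) if w.any() else 0)
# front panel top edge / carcass
m=(X[...,2]>.138)&(X[...,2]<.152)&(X[...,0]>.62)&(X[...,0]<.70)&(X[...,1]>-.16)&(X[...,1]<.13)&(I.max(-1)<150)
P=X[m]; print(len(P),np.round(P.mean(0),4),cv2.minAreaRect((P[:,:2]*1000).astype(np.float32)))
m=(X[...,2]>.155)&(X[...,2]<.168)&(X[...,0]>.6)&(X[...,0]<1)&(X[...,1]>-.4)&(X[...,1]<.2)
P=X[m]; print(len(P),cv2.minAreaRect((P[:,:2]*1000).astype(np.float32)), np.median(P[:,2]))
```

```text
467 [0.4446 0.2817 0.1061] ((445.6060791015625, 282.0190124511719), (63.005985260009766, 46.49099349975586), 12.284185409545898)
48 [0.4249 0.2784 0.107 ]
790 [ 0.6512 -0.0216  0.144 ] ((655.7987060546875, -19.773422241210938), (29.46407699584961, 252.81121826171875), 1.1913645267486572)
10390 ((789.1802978515625, -98.21928405761719), (241.81964111328125, 420.2048034667969), 1.4268674850463867) 0.16032133058644626
```

View pics/top0.png

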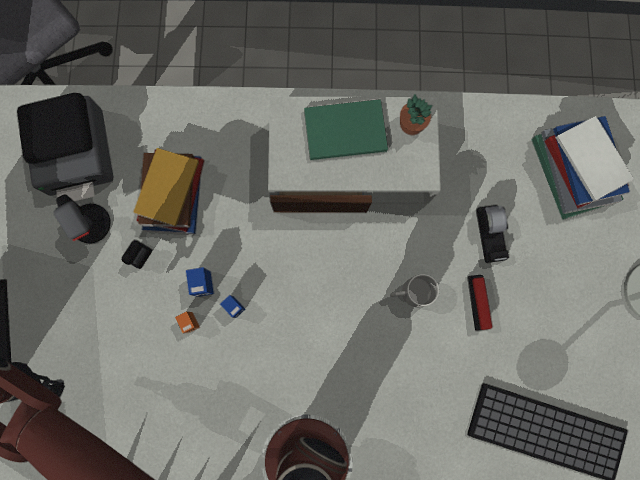

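View pics/crop.png

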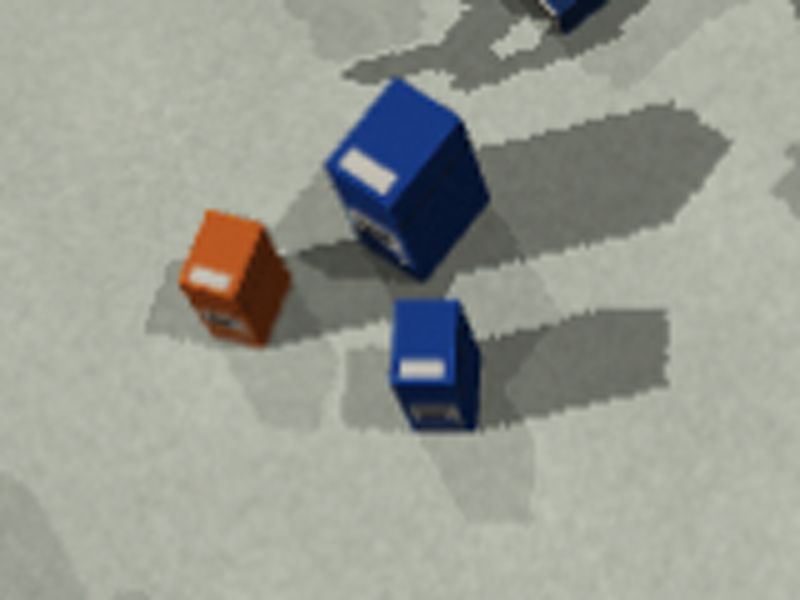

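Top view: candidates for the blue box are the larger blue one at (200,281), the small blue one at (232,306) and the orange one at (187,321). The blue one at (200,281) fits: its lid measures 63 x 46 mm at 106 mm height, the other blue is only about 80 mm high, and the crop confirms this. The dark-wood drawer front is at (320,202) and the cubby is to its right. I'll set out to press the front.

Call:
servo_tool:
  motion: [-1,-0.76,-0.61,0,0.76,-1,-0.76,-0.61,0,0.76,-1,-0.76,-0.61,0,0.76,-1,-0.76,-0.61,0,0.76]

```text
time: 1.7
tool_pos: [0.2756, 0.4865, 0.1965]
tool_rot: [-0.0, 0.457, 0.89, 0.0]
contact_force: [0.7, 0.3, -0.4]
gripper_width: 0.144
grasp_force: 0.0
```

Call:
servo_tool:
  motion: [-1,-0.96,0.13,0,0.76,-1,-0.96,0.13,0,0.76,-1,-0.96,0.13,0,0.76,-1,-0.96,0.13,0,0.76]

```text
time: 2.2
tool_pos: [0.3553, 0.4025, 0.1964]
tool_rot: [-0.0, 0.697, 0.717, 0.0]
contact_force: [0.7, -1.2, 0.7]
gripper_width: -0.002
grasp_force: 0.0
```

Call:
servo_tool:
  motion: [-1,-0.89,0.41,0,0,-1,-0.89,0.41,0,0,-1,-0.89,0.41,0,0]

```text
time: 2.58
tool_pos: [0.408, 0.2955, 0.1964]
tool_rot: [0.0, 0.698, 0.716, 0.0]
contact_force: [-0.6, 0.1, 0.1]
gripper_width: -0.003
grasp_force: 0.0
```

Call:
servo_tool:
  motion: [-1,-0.89,0.4,0,0,-1,-0.89,0.4,0,0,-1,-0.89,0.4,0,0]

```text
time: 2.95
tool_pos: [0.4587, 0.1905, 0.1964]
tool_rot: [0.0, 0.698, 0.716, 0.0]
contact_force: [0.0, -0.2, 0.2]
gripper_width: 0.001
grasp_force: 0.0
```

Call:
servo_tool:
  motion: [-1,-0.89,0.4,0.2,0,-1,-0.89,0.4,0.2,0,-1,-0.89,0.4,0.2,0]

```text
time: 3.32
tool_pos: [0.5088, 0.0855, 0.171]
tool_rot: [-0.001, 0.698, 0.716, -0.001]
contact_force: [-1.0, 0.7, -0.5]
gripper_width: -0.003
grasp_force: 0.0
```

Call:
servo_tool:
  motion: [-1,-0.89,0.4,0.47,0,-1,-0.89,0.4,0.47,0,-1,-0.89,0.4,0.47,0,-1,-0.89,0.4,0.47,0]

```text
time: 3.82
tool_pos: [0.5595, -0.0175, 0.116]
tool_rot: [-0.001, 0.697, 0.717, 0.0]
contact_force: [-0.8, -0.1, 0.6]
gripper_width: 0.001
grasp_force: 0.0
```

Call:
servo_tool:
  motion: [-1,0,0.42,0,0,-1,0,0.42,0,0,-1,0,0.46,0,0,-1,0,0.5,0,0]

```text
time: 4.32
tool_pos: [0.6194, -0.017, 0.117]
tool_rot: [0.0, 0.697, 0.717, 0.0]
contact_force: [-0.0, -0.1, -0.2]
gripper_width: 0.0
grasp_force: 0.0
```

Call:
servo_tool:
  motion: [-1,0,0.03,0,0,-1,0,0.06,0,0,-1,0,0.08,0,0]

```text
time: 4.7
tool_pos: [0.6292, -0.0179, 0.116]
tool_rot: [0.0, 0.698, 0.716, 0.0]
contact_force: [-0.0, 0.5, 0.2]
gripper_width: 0.003
grasp_force: 0.0
```

Call:
servo_tool:
  motion: [-1,0,0.02,0,0,-1,0,0.04,0,0]

```text
time: 4.95
tool_pos: [0.6339, -0.0177, 0.1158]
tool_rot: [-0.0, 0.698, 0.716, -0.0]
contact_force: [0.5, 0.4, -0.3]
gripper_width: -0.001
grasp_force: 0.0
```

Call:
servo_tool:
  motion: [-1,0,0.02,0,0,-1,0,0.04,0,0]

```text
time: 5.2
tool_pos: [0.6388, -0.0175, 0.1159]
tool_rot: [-0.0, 0.698, 0.716, -0.0]
contact_force: [0.6, -0.6, 0.1]
gripper_width: 0.003
grasp_force: 0.0
```

Call:
servo_tool:
  motion: [-1,0,0.02,0,0,-1,0,0.02,0,0]

```text
time: 5.45
tool_pos: [0.6412, -0.0175, 0.1159]
tool_rot: [0.0, 0.698, 0.716, -0.0]
contact_force: [-0.6, 0.6, 0.4]
gripper_width: -0.001
grasp_force: 0.0
```

Call:
servo_tool:
  motion: [-1,0,0.02,0,0,-1,0,0.02,0,0]

```text
time: 5.7
tool_pos: [0.6436, -0.0174, 0.1159]
tool_rot: [0.0, 0.698, 0.716, 0.0]
contact_force: [0.1, 0.4, 0.1]
gripper_width: -0.001
grasp_force: 0.0
```

Run:
```python
from h import *
im,d,p,C=grab("wrist","w1.png"); X=pts(d,p,C)
im2,d,p,C=grab("top","t1.png")
cv2.imwrite("pics/w1t.png",np.hstack([cv2.resize(im,(400,300)),cv2.resize(im2[150:300,250:450],(400,300))])[:,:,::-1])
```

```text
(no output)
```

View pics/w1t.png

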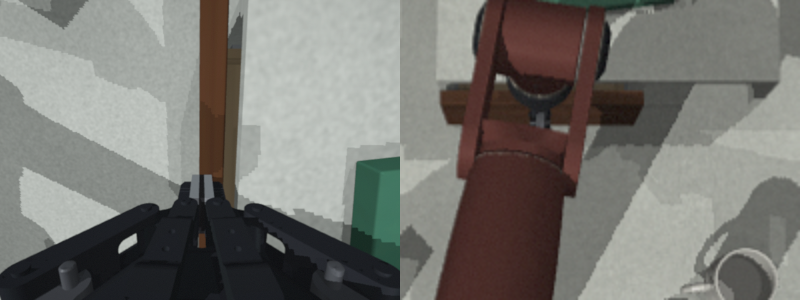

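Wrist view: the closed fingers (about column 205) stand at the near edge of the brown panel (columns 200-228). I'll measure that edge from the depth picture.

Run:
```python
from h import *
im,d,p,C=grab("wrist"); X=pts(d,p,C)
print(np.round(np.array(p["T_tool_cam"]),3).tolist(), np.round(manip.state()["tool_pos"],4))
for r in range(40,241,40):
    print(r,[(c,*np.round(X[r,c]*1000).tolist()) for c in range(312,380,8)])
```

```text
[[0.001, 0.966, 0.26, 0.066], [1.0, -0.001, 0.0, -0.001], [0.001, 0.26, -0.966, -0.178], [0.0, 0.0, 0.0, 1.0]] [ 0.6434 -0.0174  0.1159]
40 [(312, 631.0, 125.0, 1.0), (320, 639.0, 88.0, 144.0), (328, 642.0, 87.0, 146.0), (336, 645.0, 88.0, 143.0), (344, 648.0, 87.0, 146.0), (352, 651.0, 88.0, 145.0), (360, 654.0, 88.0, 146.0), (368, 665.0, 106.0, 77.0), (376, 665.0, 97.0, 110.0)]
80 [(312, 632.0, 97.0, 2.0), (320, 639.0, 73.0, 144.0), (328, 643.0, 73.0, 144.0), (336, 646.0, 73.0, 144.0), (344, 649.0, 73.0, 146.0), (352, 652.0, 74.0, 145.0), (360, 655.0, 74.0, 144.0), (368, 666.0, 85.0, 80.0), (376, 670.0, 84.0, 82.0)]
120 [(312, 632.0, 68.0, 0.0), (320, 640.0, 58.0, 144.0), (328, 643.0, 58.0, 145.0), (336, 646.0, 58.0, 143.0), (344, 649.0, 58.0, 145.0), (352, 653.0, 58.0, 144.0), (360, 656.0, 59.0, 145.0), (368, 673.0, 67.0, 30.0), (376, 679.0, 67.0, 30.0)]
160 [(312, 633.0, 36.0, 1.0), (320, 640.0, 42.0, 145.0), (328, 643.0, 42.0, 144.0), (336, 647.0, 42.0, 144.0), (344, 650.0, 42.0, 144.0), (352, 654.0, 43.0, 144.0), (360, 657.0, 43.0, 144.0), (368, 675.0, 39.0, 31.0), (376, 681.0, 39.0, 32.0)]
200 [(312, 633.0, 3.0, -1.0), (320, 641.0, 25.0, 144.0), (328, 644.0, 26.0, 145.0), (336, 647.0, 26.0, 144.0), (344, 651.0, 26.0, 145.0), (352, 654.0, 26.0, 145.0), (360, 658.0, 26.0, 144.0), (368, 677.0, 9.0, 30.0), (376, 683.0, 9.0, 30.0)]
240 [(312, 634.0, -32.0, 1.0), (320, 641.0, 8.0, 145.0), (328, nan, nan, nan), (336, 648.0, 8.0, 145.0), (344, 652.0, 8.0, 145.0), (352, 655.0, 8.0, 145.0), (360, 672.0, -23.0, 30.0), (368, 679.0, -23.0, 29.0), (376, 685.0, -22.0, 31.0)]
```

Run:
```python
from h import *
T=toolT(); im,d,p,C=grab("wrist"); X=pts(d,p,C)
for r in range(265,345,8):
    print(r,[(c,*np.round(X[r,c]*1000).tolist()) for c in range(304,350,5)])
im,d,p,C=grab("scene"); X=pts(d,p,C); 
P=X[(np.abs(X[...,1]+.017)<.03)&(X[...,2]<.2)&(X[...,2]>.05)&(X[...,0]>.6)&(X[...,0]<.66)]
for z in np.arange(.06,.2,.02):
    q=P[abs(P[:,2]-z)<.01]; print(round(z,2),len(q),np.round(np.percentile(q[:,0],[2,25,50,98]),3) if len(q) else '')
o=cv2.resize(im[150:290,290:450],(640,560),interpolation=cv2.INTER_CUBIC); cv2.imwrite("pics/s2.png",o[:,:,::-1])
print(eyes.camera_params("wrist")["fov_y"])
```

```text
265 [(304, 627.0, -55.0, 1.0), (309, 632.0, -55.0, 1.0), (314, 636.0, -54.0, 1.0), (319, 641.0, -5.0, 144.0), (324, 643.0, -3.0, 147.0), (329, 645.0, -4.0, 145.0), (334, 648.0, -4.0, 146.0), (339, 650.0, -3.0, 146.0), (344, 652.0, -4.0, 144.0), (349, 654.0, -4.0, 144.0)]
273 [(304, 627.0, -63.0, 0.0), (309, 632.0, -62.0, 1.0), (314, 636.0, -62.0, 1.0), (319, 641.0, -8.0, 144.0), (324, 643.0, -8.0, 144.0), (329, 645.0, -8.0, 144.0), (334, 648.0, -7.0, 146.0), (339, 650.0, -7.0, 145.0), (344, 652.0, -7.0, 145.0), (349, 655.0, -8.0, 144.0)]
281 [(304, 628.0, -70.0, 0.0), (309, 637.0, -6.0, 158.0), (314, 639.0, -7.0, 157.0), (319, 641.0, -7.0, 158.0), (324, 643.0, -7.0, 157.0), (329, 645.0, -6.0, 158.0), (334, 647.0, -6.0, 159.0), (339, 650.0, -11.0, 146.0), (344, 653.0, -12.0, 144.0), (349, 655.0, -11.0, 145.0)]
289 [(304, 628.0, -78.0, 1.0), (309, 637.0, -7.0, 166.0), (314, 639.0, -7.0, 166.0), (319, 641.0, -6.0, 167.0), (324, 643.0, -6.0, 167.0), (329, 645.0, -7.0, 166.0), (334, 647.0, -6.0, 167.0), (339, 649.0, -6.0, 167.0), (344, 653.0, -15.0, 145.0), (349, 655.0, -16.0, 144.0)]
297
[... 1245 characters left out ...]
 (329, 645.0, -7.0, 197.0), (334, 646.0, -6.0, 198.0), (339, 647.0, -5.0, 199.0), (344, 649.0, -5.0, 200.0), (349, 650.0, -5.0, 199.0)]
337 [(304, 637.0, -6.0, 204.0), (309, 639.0, -6.0, 204.0), (314, 640.0, -6.0, 203.0), (319, 642.0, -14.0, 189.0), (324, 643.0, -14.0, 189.0), (329, 645.0, -9.0, 198.0), (334, 646.0, -5.0, 204.0), (339, 647.0, -5.0, 205.0), (344, 649.0, -6.0, 203.0), (349, 650.0, -5.0, 204.0)]
0.06 49 [0.643 0.644 0.644 0.646]
0.08 53 [0.642 0.644 0.644 0.646]
0.1 48 [0.642 0.644 0.645 0.646]
0.12 43 [0.643 0.644 0.645 0.647]
0.14 79 [0.643 0.646 0.65  0.659]
0.16 19 [0.633 0.639 0.641 0.656]
0.18 15 [0.633 0.638 0.64  0.651]
0.2 11 [0.62  0.634 0.64  0.658]
68.96795727983648
```

View pics/s2.png

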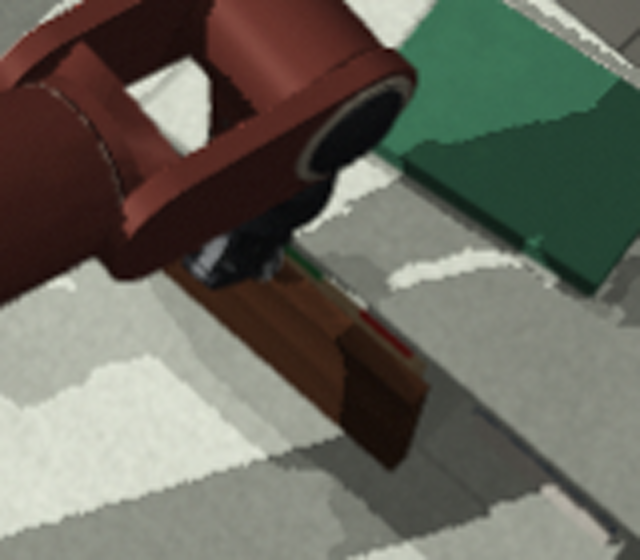

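The crop shows the black gripper above the brown panel's top edge at about (230,270). The panel hasn't moved, and nothing below z = 0.15 is visible of the fingers. I'll back off and check where the fingertips really end.

Call:
servo_tool:
  motion: [-1,0,-0.5,0,0,-1,0,-0.5,0,0,-1,0,-0.5,0,0]

```text
time: 6.32
tool_pos: [0.584, -0.019, 0.1166]
tool_rot: [0.001, 0.698, 0.716, 0.0]
contact_force: [0.4, 0.4, 1.4]
gripper_width: 0.001
grasp_force: 0.0
```

Run:
```python
from h import *
T=toolT(); im,d,p,C=grab("wrist"); X=pts(d,p,C)
Y=(X-T[:3,3])@T[:3,:3]
m=(abs(Y[...,1])<.012)&(abs(Y[...,0])<.03)&(Y[...,2]>-.1)&(Y[...,2]<.03)
for z in np.arange(-.09,.03,.01):
    q=Y[m&(abs(Y[...,2]-z)<.005)]; print(round(z,2),len(q),np.round(np.percentile(q,[2,98],axis=0)*1000).tolist() if len(q) else '')
im,d,p,C=grab("scene"); X=pts(d,p,C); Y=(X-T[:3,3])@T[:3,:3]
m=(abs(Y[...,1])<.03)&(abs(Y[...,0])<.03)&(Y[...,2]>-.1)&(Y[...,2]<.03)
for z in np.arange(-.09,.03,.01):
    q=Y[m&(abs(Y[...,2]-z)<.005)]; print(round(z,2),len(q),np.round(np.percentile(q,[2,98],axis=0)*1000).tolist() if len(q) else '')
```

```text
-0.09 1326 [[-8.0, -12.0, -94.0], [13.0, 12.0, -85.0]]
-0.08 1564 [[-8.0, -11.0, -85.0], [14.0, 11.0, -76.0]]
-0.07 1088 [[-10.0, -7.0, -74.0], [12.0, 6.0, -65.0]]
-0.06 734 [[6.0, -12.0, -65.0], [11.0, 11.0, -55.0]]
-0.05 597 [[7.0, -11.0, -55.0], [11.0, 12.0, -45.0]]
-0.04 221 [[7.0, -11.0, -45.0], [11.0, 11.0, -39.0]]
-0.03 0 
-0.02 0 
-0.01 0 
-0.0 0 
0.01 0 
0.02 0 
-0.09 34 [[-11.0, -27.0, -94.0], [7.0, 6.0, -85.0]]
-0.08 9 [[-10.0, -11.0, -84.0], [-4.0, 14.0, -76.0]]
-0.07 9 [[-9.0, -9.0, -74.0], [-4.0, 8.0, -66.0]]
-0.06 8 [[-9.0, -10.0, -64.0], [-2.0, 9.0, -56.0]]
-0.05 12 [[-9.0, -9.0, -55.0], [-2.0, 9.0, -47.0]]
-0.04 4 [[-7.0, -7.0, -44.0], [-4.0, 6.0, -42.0]]
-0.03 0 
-0.02 0 
-0.01 0 
-0.0 0 
0.01 0 
0.02 0
```

Both cameras agree that the real fingertips end about 39 mm short of the reported TCP. I'll work with that offset, but first check where the wide body begins.

Run:
```python
from h import *
T=toolT()
for n in("scene","wrist"):
    im,d,p,C=grab(n); X=pts(d,p,C); Y=(X-T[:3,3])@T[:3,:3]
    m=(abs(Y[...,1])<.09)&(abs(Y[...,0])<.06)&(Y[...,2]>-.18)&(Y[...,2]<-.0)&(X[...,2]>.12)&(X[...,0]<.636)
    for z in np.arange(-.17,-.02,.01):
        q=Y[m&(abs(Y[...,2]-z)<.005)]; print(n,round(z,2),len(q),np.round(np.percentile(q[:,:2],[1,99],axis=0)*1000).tolist() if len(q) else '')
```

```text
scene -0.17 25 [[-34.0, -34.0], [-7.0, 17.0]]
scene -0.16 7 [[-31.0, -36.0], [-2.0, 4.0]]
scene -0.15 16 [[-8.0, -40.0], [1.0, -29.0]]
scene -0.14 31 [[-17.0, -54.0], [11.0, -16.0]]
scene -0.13 76 [[-16.0, -60.0], [14.0, -14.0]]
scene -0.12 30 [[-14.0, -58.0], [14.0, -5.0]]
scene -0.11 18 [[-14.0, -48.0], [2.0, -5.0]]
scene -0.1 18 [[-10.0, -41.0], [7.0, -14.0]]
scene -0.09 32 [[-10.0, -34.0], [4.0, 8.0]]
scene -0.08 12 [[-10.0, -23.0], [-3.0, 14.0]]
scene -0.07 6 [[-8.0, -11.0], [-2.0, 7.0]]
scene -0.06 12 [[-9.0, -11.0], [-2.0, 9.0]]
scene -0.05 12 [[-8.0, -10.0], [-2.0, 8.0]]
scene -0.04 4 [[-6.0, -8.0], [-3.0, -4.0]]
scene -0.03 0 
scene -0.02 0 
wrist -0.17 0 
wrist -0.16 0 
wrist -0.15 0 
wrist -0.14 3742 [[17.0, -19.0], [21.0, 18.0]]
wrist -0.13 16438 [[4.0, -59.0], [20.0, 51.0]]
wrist -0.12 19651 [[2.0, -60.0], [18.0, 50.0]]
wrist -0.11 14224 [[-5.0, -53.0], [18.0, 50.0]]
wrist -0.1 6190 [[-8.0, -46.0], [17.0, 45.0]]
wrist -0.09 7408 [[-8.0, -38.0], [14.0, 37.0]]
wrist -0.08 2393 [[-9.0, -31.0], [14.0, 29.0]]
wrist -0.07 1108 [[-11.0, -11.0], [12.0, 9.0]]
wrist -0.06 838 [[6.0, -14.0], [11.0, 13.0]]
wrist -0.05 669 [[6.0, -14.0], [11.0, 13.0]]
wrist -0.04 229 [[6.0, -13.0], [11.0, 11.0]]
wrist -0.03 0 
wrist -0.02 0
```

Knuckles spread only above tip+40 mm, so the whole gripper is shifted by 39 mm. I'll lower so the real tips are at z = 0.125 (TCP at 0.086), then press.

Call:
servo_tool:
  motion: [-1,0,0.1,0.25,0,-1,0,0.34,0.25,0,-1,0,0.34,0.25,0]

```text
time: 6.9
tool_pos: [0.6261, -0.018, 0.0861]
tool_rot: [0.0, 0.698, 0.716, 0.0]
contact_force: [0.2, 0.7, -0.0]
gripper_width: -0.003
grasp_force: 0.0
```

Call:
servo_tool:
  motion: [-1,0,0.02,0,0,-1,0,0.04,0,0]

```text
time: 7.15
tool_pos: [0.6282, -0.0178, 0.0863]
tool_rot: [-0.001, 0.698, 0.716, -0.001]
contact_force: [-6.7, -0.3, 4.7]
gripper_width: 0.002
grasp_force: 3.2
```

Call:
servo_tool:
  motion: [-1,0,0.015,0,0,-1,0,0.03,0,0]

```text
time: 7.4
tool_pos: [0.6309, -0.0178, 0.0863]
tool_rot: [-0.001, 0.698, 0.716, -0.001]
contact_force: [-7.3, -0.2, 4.2]
gripper_width: 0.002
grasp_force: 3.5
```

Call:
servo_tool:
  motion: [-1,0,0.02,0,0,-1,0,0.035,0,0]

```text
time: 7.65
tool_pos: [0.635, -0.0177, 0.0863]
tool_rot: [-0.001, 0.698, 0.716, -0.002]
contact_force: [-6.8, -0.4, 3.8]
gripper_width: 0.001
grasp_force: 3.8
```

Call:
servo_tool:
  motion: [-1,0,0.015,0,0,-1,0,0.015,0,0]

```text
time: 7.9
tool_pos: [0.6354, -0.0177, 0.0863]
tool_rot: [-0.003, 0.698, 0.716, -0.003]
contact_force: [-12.8, -0.8, 7.2]
gripper_width: 0.001
grasp_force: 6.4
```

Call:
servo_tool:
  motion: [-1,0,0.015,0,0,-1,0,0.015,0,0]

```text
time: 8.15
tool_pos: [0.6353, -0.0177, 0.0863]
tool_rot: [-0.004, 0.698, 0.716, -0.005]
contact_force: [-19.7, -0.9, 12.7]
gripper_width: -0.005
grasp_force: 9.9
```

Call:
servo_tool:
  motion: [-1,0,-0.6,0,0,-1,0,-1,0,0,-1,0,-1,0,0]

```text
time: 8.52
tool_pos: [0.5152, -0.0199, 0.0834]
tool_rot: [-0.002, 0.698, 0.716, -0.001]
contact_force: [0.1, -0.5, -0.0]
gripper_width: -0.001
grasp_force: 0.0
```

Call:
servo_tool:
  motion: [0,0,-0.6,-0.5,0,0,0,-0.6,-1,0,0,0,-0.6,-1,0]

```text
time: 8.9
tool_pos: [0.4505, -0.023, 0.2114]
tool_rot: [0.004, 0.698, 0.716, 0.002]
contact_force: [0.1, -0.8, 0.2]
gripper_width: 0.494
grasp_force: 0.0
```

Call:
servo_tool:
  motion: [0,0.1,0.2,-0.35,0,0,0.2,0.56,-0.35,0,0,0.2,0.56,-0.35,0]

```text
time: 9.28
tool_pos: [0.5174, 0.0037, 0.2487]
tool_rot: [0.0, 0.697, 0.717, 0.0]
contact_force: [-0.0, 0.5, 0.2]
gripper_width: 0.499
grasp_force: 0.0
```

Call:
servo_tool:
  motion: [-1,0,0.56,0,0,-1,0,0.56,0,0,-1,0,0.56,0,0,-1,0,0.56,0,0,-1,0,0.56,0,0]

```text
time: 9.9
tool_pos: [0.5818, 0.0049, 0.2492]
tool_rot: [0.001, 0.698, 0.716, 0.001]
contact_force: [0.2, 1.3, 0.5]
gripper_width: 0.003
grasp_force: 0.0
```

Call:
servo_tool:
  motion: [-1,0,0,0,0,-1,0,0,0,0,-1,0,0,0,0,-1,0,0,0,0,-1,0,0,0,0]

```text
time: 10.52
tool_pos: [0.5822, 0.005, 0.2478]
tool_rot: [-0.0, 0.698, 0.716, -0.0]
contact_force: [-0.1, 0.5, -0.4]
gripper_width: 0.001
grasp_force: 0.0
```

```bash
cat > boxes.py <<'E'
from h import *
import sys
O=np.array([.6675,-.0195]); a=np.radians(1.43); Rc=np.array([[np.cos(a),-np.sin(a)],[np.sin(a),np.cos(a)]])
def go(fn=None):
    im,d,p,C=grab("wrist",fn); X=pts(d,p,C); L=X.copy(); L[...,:2]=(X[...,:2]-O)@Rc
    hsv=cv2.cvtColor(im,cv2.COLOR_RGB2HSV); h,s=hsv[...,0],hsv[...,1]
    t=(L[...,2]>.128)&(L[...,2]<.152)&(L[...,0]>-.17)&(L[...,0]<0.05)&(abs(L[...,1])<.125)
    for n,lo,hi in(("yellow",20,35),("green",45,90),("blue",100,130),("red",-9,8)):
        hh=np.where(h>170,h.astype(int)-180,h.astype(int)); m=t&(hh>=lo)&(hh<=hi)&(s>110)
        if n=="red" or n=="yellow": m&=L[...,0]>-.138
        if m.sum()<30: print(n,"-",m.sum()); continue
        P=L[m]; print(n,m.sum(),"cab lo/hi",np.round(np.percentile(P[:,:3],[1,99],axis=0)*1000,1).tolist(), "rect",np.round(cv2.minAreaRect((P[:,:2]*1000).astype(np.float32))[2],1))
    q=L[(L[...,2]>.138)&(L[...,2]<.15)&(L[...,0]<-.02)&(abs(L[...,1])<.13)]
    print("top>138 x",np.round(np.percentile(q[:,0],[1,5,50])*1000,1), "tool",np.round(manip.state()["tool_pos"],4), "t",manip.state()["time"])
    return im,L
if __name__=="__main__": go(sys.argv[1] if len(sys.argv)>1 else None)
E
python3 boxes.py w3.png
```

```text
yellow 3605 cab lo/hi [[-113.2, 50.8, 135.0], [-52.5, 94.9, 138.4]] rect 0.1
green 3165 cab lo/hi [[-108.4, -1.5, 131.5], [-48.0, 42.6, 138.3]] rect 90.0
blue - 0
red 146 cab lo/hi [[-55.8, -60.1, 128.1], [-47.6, -37.8, 137.8]] rect 17.0
top>138 x [-170.6 -169.6 -160.5] tool [0.5823 0.005  0.2478] t 10.575
```

View pics/w3.png

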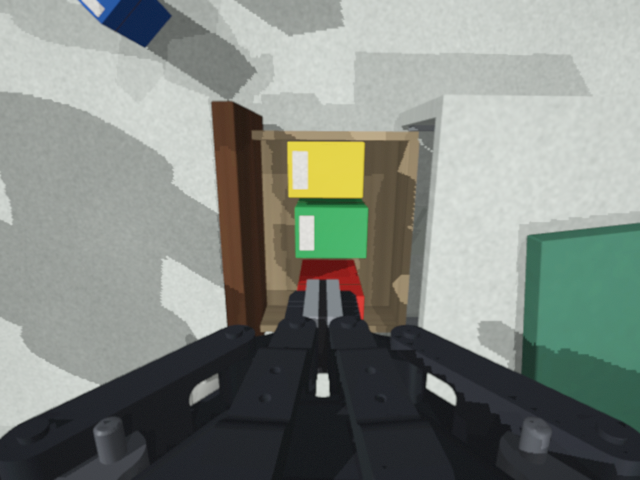

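The drawer is right out; the wrist view shows yellow (326,169), green (331,230) and red hidden behind the fingers (330,275). I'll shift to -y to see red and the gap.

Call:
servo_tool:
  motion: [-1,-0.45,0.05,0,0,-1,-0.9,0.05,0,0,-1,-0.9,0.05,0,0,-1,-0.9,0.05,0,0]

```text
time: 11.08
tool_pos: [0.591, -0.1026, 0.2478]
tool_rot: [-0.0, 0.698, 0.716, 0.0]
contact_force: [0.8, -0.1, 0.2]
gripper_width: -0.003
grasp_force: 0.0
```

```bash
python3 boxes.py w4.png
```

```text
yellow 4029 cab lo/hi [[-113.4, 50.6, 129.3], [-52.6, 86.9, 138.4]] rect 0.2
green 4116 cab lo/hi [[-108.4, -2.1, 134.8], [-48.2, 42.1, 138.3]] rect 90.0
blue - 0
red 3431 cab lo/hi [[-109.2, -82.6, 134.4], [-48.5, -38.1, 138.3]] rect 89.9
top>138 x [-171.  -170.  -160.6] tool [ 0.5911 -0.1021  0.2478] t 11.125
```

Call:
servo_tool:
  motion: [-1,0.5,0,0,0,-1,0.5,0,0.3,0,-1,0.5,0,0.6,0,-1,0.5,0,0.6,0]

```text
time: 11.62
tool_pos: [0.587, -0.0409, 0.1722]
tool_rot: [-0.003, 0.697, 0.717, -0.002]
contact_force: [0.4, -0.2, -0.1]
gripper_width: -0.004
grasp_force: 0.0
```

Run:
```python
from h import *
from boxes import *
print((np.array(manip.state()["tool_pos"])[:2]-O)@Rc, manip.state()["tool_pos"][2])
```

```text
[-0.08098908 -0.01933952] 0.1722258095928678
```

Call:
servo_tool:
  motion: [-1,0,0,0.4,0,-1,0,0,0.7,0,-1,0,0,0.9,0,-1,0,0,0.9,0]

```text
time: 12.12
tool_pos: [0.5889, -0.0422, 0.0675]
tool_rot: [-0.001, 0.698, 0.717, -0.001]
contact_force: [-0.1, -0.0, -0.2]
gripper_width: 0.002
grasp_force: 0.0
```

Call:
servo_tool:
  motion: [-1,0.04,0,0,0,-1,0.06,0,0,0,-1,0.08,0,0,0,-1,0.1,0,0,0,-1,0.12,0,0,0]

```text
time: 12.75
tool_pos: [0.5893, -0.0285, 0.0682]
tool_rot: [0.0, 0.698, 0.716, 0.0]
contact_force: [0.1, -1.5, -0.3]
gripper_width: -0.002
grasp_force: 0.5
```

Call:
servo_tool:
  motion: [-1,0.02,0,0,0,-1,0.03,0,0,0]

```text
time: 13.0
tool_pos: [0.5887, -0.0247, 0.0675]
tool_rot: [-0.0, 0.698, 0.716, -0.0]
contact_force: [0.2, -0.5, 0.0]
gripper_width: 0.0
grasp_force: 0.5
```

Call:
servo_tool:
  motion: [-1,0.01,0,0,0,-1,0.02,0,0,0]

```text
time: 13.25
tool_pos: [0.5888, -0.023, 0.0677]
tool_rot: [0.0, 0.698, 0.716, -0.001]
contact_force: [-0.0, -4.8, -0.5]
gripper_width: 0.002
grasp_force: 2.4
```

Call:
servo_tool:
  motion: [-1,-0.1,0,0,0,-1,-0.18,0,0,0,-1,-0.22,0,0,0,-1,-0.25,0,0,0,-1,-0.27,0,0,0]

```text
time: 13.88
tool_pos: [0.5899, -0.0549, 0.068]
tool_rot: [-0.0, 0.698, 0.716, 0.0]
contact_force: [0.2, 0.9, 0.7]
gripper_width: 0.001
grasp_force: 0.5
```

Call:
servo_tool:
  motion: [-1,-0.02,0,0,0,-1,-0.04,0,0,0,-1,-0.055,0,0,0,-1,-0.055,0,0,0]

```text
time: 14.38
tool_pos: [0.5899, -0.0616, 0.0678]
tool_rot: [-0.0, 0.698, 0.716, -0.0]
contact_force: [-0.9, 0.9, 2.1]
gripper_width: -0.002
grasp_force: 0.2
```

Call:
servo_tool:
  motion: [-1,0.08,0,-0.3,0,-1,0.15,0,-0.8,0,-1,0.15,0,-1,0,-1,0.15,0,-1,0]

```text
time: 14.88
tool_pos: [0.5911, -0.0437, 0.1908]
tool_rot: [0.002, 0.698, 0.716, 0.001]
contact_force: [-0.1, -0.1, -0.3]
gripper_width: 0.003
grasp_force: 0.0
```

Call:
servo_tool:
  motion: [-1,0.5,-0.2,-0.4,0,1,0.96,-0.45,-0.5,0,1,0.96,-0.45,-0.5,0]

```text
time: 15.25
tool_pos: [0.5312, 0.0722, 0.2472]
tool_rot: [-0.0, 0.697, 0.717, -0.0]
contact_force: [0.4, -0.4, 0.4]
gripper_width: 0.422
grasp_force: 0.0
```

Call:
servo_tool:
  motion: [1,0.5,-0.3,0,0,1,0.9,-0.55,0,0,1,0.9,-0.55,0,0,1,0.9,-0.55,0,0]

```text
time: 15.75
tool_pos: [0.4634, 0.176, 0.2461]
tool_rot: [-0.0, 0.698, 0.716, -0.001]
contact_force: [0.0, -0.2, -0.0]
gripper_width: 1.0
grasp_force: 0.0
```

```bash
cat > blue.py <<'E'
from h import *
im,d,p,C=grab("wrist","w5.png"); X=pts(d,p,C); T=toolT()
h=cv2.cvtColor(im,cv2.COLOR_RGB2HSV)
m0=(X[...,2]>.098)&(X[...,2]<.115)&(abs(X[...,0]-.445)<.07)&(abs(X[...,1]-.28)<.07)
P=X[m0]; r=cv2.minAreaRect((P[:,:2]*1000).astype(np.float32)); print(m0.sum(),r,np.median(P[:,2]))
w=m0&(h[...,1]<80)&(h[...,2]>90); print(w.sum(),X[w].mean(0) if w.any() else '')
print(np.round(T,4).tolist())
c=np.array([*np.array(r[0])/1000,.1]); print("tool axes delta", (c-T[:3,3])@T[:3,:3])
E
python3 blue.py; python3 boxes.py
```

```text
4168 ((444.2487487792969, 282.8934326171875), (62.22475051879883, 45.526981353759766), 11.007665634155273) 0.10666602298747085
668 [0.42751902 0.28150343 0.10685753]
[[-0.0251, 0.9997, -0.002, 0.4638], [0.9997, 0.0251, -0.0011, 0.1756], [-0.0011, -0.0021, -1.0, 0.2464], [0.0, 0.0, 0.0, 1.0]]
tool axes delta [ 0.10790983 -0.01655052  0.14630632]
yellow 674 cab lo/hi [[-113.8, 51.6, 128.4], [-84.9, 95.7, 138.0]] rect 0.0
green 275 cab lo/hi [[-109.3, 15.2, 128.3], [-87.4, 50.1, 138.2]] rect 58.9
blue - 0
red - 0
top>138 x [-170.7 -170.3 -161.8] tool [0.4641 0.1754 0.2467] t 15.85
```

Call:
servo_tool:
  motion: [1,0.5,-0.08,0,-0.1,1,0.9,-0.14,0,-0.21,1,0.9,-0.14,0,-0.21,1,0.9,-0.14,0,-0.21]

```text
time: 16.35
tool_pos: [0.4448, 0.283, 0.2474]
tool_rot: [0.0, 0.637, 0.771, -0.001]
contact_force: [0.6, -0.4, -0.1]
gripper_width: 1.0
grasp_force: 0.0
```

```bash
python3 blue.py
```

```text
3169 ((444.3633117675781, 283.07916259765625), (61.97177505493164, 44.633365631103516), 10.97057819366455) 0.10673695368011338
449 [0.42535333 0.27910861 0.10704533]
[[-0.1876, 0.9822, -0.0005, 0.4448], [0.9822, 0.1876, -0.0008, 0.2828], [-0.0007, -0.0006, -1.0, 0.2475], [0.0, 0.0, 0.0, 1.0]]
tool axes delta [ 0.00048271 -0.00027277  0.14748385]
```

Call:
servo_tool:
  motion: [1,0,0,0.5,0,1,0,0,1,0,1,0,0,1,0]

```text
time: 16.77
tool_pos: [0.4404, 0.2808, 0.122]
tool_rot: [-0.003, 0.637, 0.771, -0.006]
contact_force: [0.3, 0.3, 0.2]
gripper_width: 1.003
grasp_force: 0.0
```

Call:
servo_tool:
  motion: [1,0,0,0.3,0,1,0,0,0.6,0,1,0,0,0.9,0,1,0,0,0.9,0]

```text
time: 17.27
tool_pos: [0.444, 0.2832, 0.02]
tool_rot: [-0.0, 0.637, 0.771, -0.001]
contact_force: [-0.5, 1.4, -0.4]
gripper_width: 1.004
grasp_force: 0.0
```

Call:
servo_tool:
  motion: [-1,0,0,0,0,-1,0,0,0,0,-1,0,0,0,0,-1,0,0,0,0]

```text
time: 17.77
tool_pos: [0.4465, 0.2851, 0.0236]
tool_rot: [0.001, 0.636, 0.771, 0.002]
contact_force: [-1.8, -1.1, 6.1]
gripper_width: 0.719
grasp_force: 66.1
```

Call:
servo_tool:
  motion: [-1,0,0,-0.3,0,-1,0,0,-0.7,0,-1,0,0,-1,0,-1,0,0,-1,0]

```text
time: 18.27
tool_pos: [0.4469, 0.2854, 0.1448]
tool_rot: [0.002, 0.636, 0.771, 0.004]
contact_force: [0.8, -0.7, -3.5]
gripper_width: 0.716
grasp_force: 67.1
```

Run:
```python
from h import *
from boxes import O,Rc
for n in("top","scene"):
    im,d,p,C=grab(n,n+"5.png"); X=pts(d,p,C); L=X.copy(); L[...,:2]=(X[...,:2]-O)@Rc
    hsv=cv2.cvtColor(im,cv2.COLOR_RGB2HSV); h=hsv[...,0].astype(int); h=np.where(h>170,h-180,h); s=hsv[...,1]
    t=(L[...,2]>.128)&(L[...,2]<.145)&(L[...,0]>-.14)&(L[...,0]<-.02)&(abs(L[...,1])<.11)
    for c,lo,hi in(("yellow",20,35),("green",45,90),("red",-9,8)):
        P=L[t&(h>=lo)&(h<=hi)&(s>110)]; print(n,c,len(P),np.round(np.percentile(P,[1,99],axis=0)*1000).tolist() if len(P)>10 else '')
```

```text
top yellow 389 [[-113.0, 53.0, 130.0], [-51.0, 94.0, 143.0]]
top green 334 [[-108.0, 9.0, 130.0], [-49.0, 48.0, 143.0]]
top red 411 [[-109.0, -82.0, 130.0], [-47.0, -38.0, 144.0]]
scene yellow 346 [[-112.0, 55.0, 131.0], [-49.0, 98.0, 144.0]]
scene green 378 [[-107.0, 8.0, 129.0], [-45.0, 55.0, 144.0]]
scene red 404 [[-107.0, -79.0, 129.0], [-45.0, -34.0, 144.0]]
```

Measured: green and yellow have moved across (green now +9..+53) but red is back at -38..-82. It only tilted and rocked back, so I must push it lower or shift it held. I'll set blue back where it stood, slide red over by gripping it, then return.

Call:
servo_tool:
  motion: [-1,0,0,0.5,0,-1,0,0,0.85,0,-1,0,0,0.97,0,-1,0,0,1,0,-1,0,0,1,0]

```text
time: 19.0
tool_pos: [0.4416, 0.2833, 0.0233]
tool_rot: [-0.002, 0.636, 0.771, -0.004]
contact_force: [-17.9, -8.5, 29.8]
gripper_width: 0.718
grasp_force: 69.9
```

Call:
servo_tool:
  motion: [1,0,0,0,0,1,0,0,0,0,1,0,0,0,0]

```text
time: 19.38
tool_pos: [0.4436, 0.2838, 0.0191]
tool_rot: [-0.0, 0.636, 0.771, -0.001]
contact_force: [0.8, -0.1, -0.8]
gripper_width: 1.0
grasp_force: 0.0
```

Call:
servo_tool:
  motion: [1,0,0,-0.4,0,1,0,0,-1,0,1,0,0,-1,0]

```text
time: 19.75
tool_pos: [0.4472, 0.2855, 0.1455]
tool_rot: [0.002, 0.636, 0.771, 0.004]
contact_force: [-0.6, 0.3, 0.4]
gripper_width: 1.002
grasp_force: 0.0
```

Call:
servo_tool:
  motion: [1,0,0,-1,0.21,1,-0.5,0,-1,0.21,1,-1,0,-1,0.21,1,-1,0,-1,0.21]

```text
time: 20.25
tool_pos: [0.4676, 0.1639, 0.2602]
tool_rot: [0.0, 0.699, 0.715, 0.0]
contact_force: [-0.6, -0.2, 0.2]
gripper_width: 0.998
grasp_force: 0.0
```

```bash
python3 blue.py; python3 -c "
from boxes import *
T=toolT(); c=O+Rc@np.array([-.0785,-.0602]); print(c,(np.r_[c,.1]-T[:3,3])@T[:3,:3])"
```

```text
3923 ((441.6806640625, 282.00604248046875), (62.10276794433594, 45.520137786865234), 10.908865928649902) 0.1066763471502779
625 [0.42475668 0.28053632 0.10683302]
[[-0.0226, 0.9997, -0.0001, 0.4674], [0.9997, 0.0226, -0.0009, 0.1637], [-0.0009, -0.0002, -1.0, 0.2596], [0.0, 0.0, 0.0, 1.0]]
tool axes delta [ 0.11900494 -0.02305993  0.15950149]
[ 0.59052678 -0.08164027] [-0.24791645  0.11751886  0.15981987]
```

Call:
servo_tool:
  motion: [0.75,-0.5,0.25,0,0,0.75,-1,0.49,0,0,0.75,-1,0.49,0,0]

```text
time: 20.68
tool_pos: [0.5291, 0.0461, 0.2575]
tool_rot: [-0.001, 0.699, 0.715, -0.001]
contact_force: [-0.0, 0.7, -0.2]
gripper_width: 0.874
grasp_force: 0.0
```

Call:
servo_tool:
  motion: [0.75,-0.5,0.25,0,0,0.75,-1,0.49,0,0,0.75,-1.0,0.49,0,0,0.75,-1.0,0.49,0,0]

```text
time: 21.18
tool_pos: [0.5904, -0.0693, 0.2585]
tool_rot: [-0.001, 0.698, 0.717, -0.0]
contact_force: [-0.7, -0.3, 0.1]
gripper_width: 0.872
grasp_force: 0.0
```

```bash
cat > tgt.py <<'E'
from boxes import *
T=toolT(); c=O+Rc@np.array([float(sys.argv[1]),float(sys.argv[2])]); print("tool-axes to target",(np.r_[c,float(sys.argv[3])]-T[:3,3])@T[:3,:3], "yaw",np.degrees(np.arctan2(T[1,1],T[0,1])), manip.state()["time"])
E
python3 tgt.py -.0785 -.0602 .045; python3 boxes.py
```

```text
tool-axes to target [-0.01266187  0.00031625  0.21345075] yaw 1.533451988969999 21.175
yellow 4041 cab lo/hi [[-113.4, 50.6, 134.7], [-52.6, 94.1, 138.4]] rect 89.9
green 3477 cab lo/hi [[-108.9, 6.1, 135.0], [-48.7, 49.6, 138.4]] rect 0.1
blue - 0
red 3026 cab lo/hi [[-109.2, -82.2, 129.2], [-48.4, -37.6, 138.3]] rect 89.9
top>138 x [-170.9 -169.8 -160.3] tool [ 0.5903 -0.0688  0.2589] t 21.225
```

Call:
servo_tool:
  motion: [0.75,-0.1,0,0.4,0,0.75,-0.1,0,0.8,0,0.75,-0.1,0,0.9,0,0.75,-0.1,0,0.9,0]

```text
time: 21.72
tool_pos: [0.5907, -0.0812, 0.152]
tool_rot: [-0.0, 0.697, 0.717, -0.0]
contact_force: [0.8, 0.3, 0.1]
gripper_width: 0.876
grasp_force: 0.0
```

```bash
python3 tgt.py -.0785 -.0602 .045
```

```text
tool-axes to target [-0.00043655 -0.00016866  0.1070237 ] yaw 1.5940955041678202 21.725
```

Call:
servo_tool:
  motion: [0.75,0,0,0.4,0,0.75,0,0,0.7,0,0.75,0,0,0.89,0,0.75,0,0,0.89,0]

```text
time: 22.22
tool_pos: [0.5913, -0.0821, 0.0457]
tool_rot: [-0.0, 0.698, 0.717, 0.0]
contact_force: [-0.6, -0.1, 0.6]
gripper_width: 0.874
grasp_force: 0.0
```

Call:
servo_tool:
  motion: [-1,0,0,0,0,-1,0,0,0,0,-1,0,0,0,0]

```text
time: 22.6
tool_pos: [0.5933, -0.083, 0.0483]
tool_rot: [0.002, 0.698, 0.716, 0.001]
contact_force: [-0.2, 1.5, 6.5]
gripper_width: 0.721
grasp_force: 62.8
```

Call:
servo_tool:
  motion: [-1,-0.03,0,0,0,-1,-0.06,0,0,0,-1,-0.09,0,0,0,-1,-0.11,0,0,0,-1,-0.11,0,0,0]

```text
time: 23.22
tool_pos: [0.5937, -0.0956, 0.0483]
tool_rot: [0.002, 0.698, 0.716, 0.002]
contact_force: [0.2, 3.0, 6.9]
gripper_width: 0.72
grasp_force: 62.9
```

Call:
servo_tool:
  motion: [0.75,0,0,0,0,0.75,0,0,0,0,0.75,0,0,0,0]

```text
time: 23.6
tool_pos: [0.5911, -0.0958, 0.0448]
tool_rot: [-0.0, 0.698, 0.716, -0.0]
contact_force: [0.3, -0.6, -0.3]
gripper_width: 0.878
grasp_force: 0.0
```

Call:
servo_tool:
  motion: [0.75,0,0,-0.3,0,0.75,0,0,-0.7,0,0.75,0,0,-1,0,0.75,0,0,-1,0]

```text
time: 24.1
tool_pos: [0.5938, -0.0965, 0.1695]
tool_rot: [0.003, 0.698, 0.716, 0.002]
contact_force: [0.4, -0.1, 0.5]
gripper_width: 0.876
grasp_force: 0.0
```

Call:
servo_tool:
  motion: [1,0.3,0,-0.5,0,1,0.7,-0.2,-0.8,0,1,1,-0.49,-0.8,0,1,1,-0.49,-0.8,0]

```text
time: 24.6
tool_pos: [0.5278, 0.0249, 0.2606]
tool_rot: [-0.0, 0.697, 0.718, 0.0]
contact_force: [0.4, -1.0, -0.0]
gripper_width: 0.998
grasp_force: 0.0
```

Call:
servo_tool:
  motion: [1,0.5,-0.25,0,0,1,1,-0.49,0,0,1,1,-0.49,0,0,1,1,-0.49,0,0]

```text
time: 25.1
tool_pos: [0.4675, 0.1408, 0.2598]
tool_rot: [-0.0, 0.698, 0.717, -0.001]
contact_force: [0.3, -0.8, 0.5]
gripper_width: 0.996
grasp_force: 0.0
```

```bash
python3 blue.py; python3 boxes.py;  python3 - <<'E'
from h import *
from boxes import O,Rc
for n in("top",):
    im,d,p,C=grab(n,n+"6.png"); X=pts(d,p,C); L=X.copy(); L[...,:2]=(X[...,:2]-O)@Rc
    hsv=cv2.cvtColor(im,cv2.COLOR_RGB2HSV); h=hsv[...,0].astype(int); h=np.where(h>170,h-180,h); s=hsv[...,1]
    t=(L[...,2]>.128)&(L[...,2]<.145)&(L[...,0]>-.14)&(L[...,0]<-.02)&(abs(L[...,1])<.11)
    for c,lo,hi in(("yellow",20,35),("green",45,90),("red",-9,8)):
        P=L[t&(h>=lo)&(h<=hi)&(s>110)]; print(n,c,len(P),np.round(np.percentile(P,[1,99],axis=0)*1000).tolist() if len(P)>10 else '')
E
```

```text
4159 ((441.5522766113281, 281.89410400390625), (62.38071823120117, 45.28297424316406), 10.873579025268555) 0.10668016498261301
618 [0.42395058 0.27884652 0.10695008]
[[-0.0256, 0.9997, -0.0013, 0.4678], [0.9997, 0.0256, -0.0009, 0.1403], [-0.0009, -0.0014, -1.0, 0.2601], [0.0, 0.0, 0.0, 1.0]]
tool axes delta [ 0.14238599 -0.02241529  0.159967  ]
yellow 774 cab lo/hi [[-113.8, 51.3, 128.5], [-53.2, 96.0, 138.1]] rect 89.9
green 690 cab lo/hi [[-109.4, 6.1, 128.7], [-76.1, 50.0, 138.3]] rect 0.2
blue - 0
red - 0
top>138 x [-170.8 -170.3 -161.8] tool [0.468  0.14   0.2602] t 25.2
top yellow 385 [[-112.0, 53.0, 130.0], [-52.0, 94.0, 143.0]]
top green 334 [[-108.0, 9.0, 129.0], [-49.0, 49.0, 142.0]]
top red 423 [[-106.0, -94.0, 130.0], [-44.0, -50.0, 142.0]]
```

Call:
servo_tool:
  motion: [1,0.6,-0.1,0,-0.1,1,1,-0.19,0.1,-0.21,1,1,-0.19,0.1,-0.21,1,1,-0.19,0.1,-0.21]

```text
time: 25.75
tool_pos: [0.4423, 0.2596, 0.2488]
tool_rot: [0.0, 0.637, 0.771, -0.0]
contact_force: [0.3, -0.2, -0.3]
gripper_width: 1.002
grasp_force: 0.0
```

```bash
python3 blue.py
```

```text
3285 ((441.71240234375, 282.07568359375), (62.0637092590332, 44.828433990478516), 11.131714820861816) 0.10670334100399809
496 [0.42259039 0.2779846  0.10687838]
[[-0.1878, 0.9822, 0.0001, 0.4425], [0.9822, 0.1878, -0.0005, 0.2593], [-0.0005, 0.0001, -1.0, 0.2491], [0.0, 0.0, 0.0, 1.0]]
tool axes delta [0.02263157 0.00354056 0.14912839]
```

Call:
servo_tool:
  motion: [1,0.19,0.03,0,0,1,0.19,0.03,0.5,0,1,0.19,0.03,1,0,1,0.19,0.03,1,0]

```text
time: 26.3
tool_pos: [0.4376, 0.2802, 0.1236]
tool_rot: [-0.002, 0.637, 0.77, -0.005]
contact_force: [0.5, -0.8, 0.9]
gripper_width: 0.999
grasp_force: 0.0
```

Call:
servo_tool:
  motion: [1,0,0,0.3,0,1,0,0,0.6,0,1,0,0,0.91,0,1,0,0,0.91,0]

```text
time: 26.8
tool_pos: [0.441, 0.2825, 0.0201]
tool_rot: [-0.0, 0.637, 0.771, -0.001]
contact_force: [-1.5, -0.9, -0.3]
gripper_width: 0.999
grasp_force: 0.0
```

Call:
servo_tool:
  motion: [-1,0,0,0,0,-1,0,0,0,0,-1,0,0,0,0]

```text
time: 27.18
tool_pos: [0.4434, 0.2845, 0.0237]
tool_rot: [0.001, 0.636, 0.771, 0.002]
contact_force: [-0.8, -1.4, 6.7]
gripper_width: 0.724
grasp_force: 66.3
```

Call:
servo_tool:
  motion: [-1,0,0,-0.3,0,-1,0,0,-0.7,0,-1,0,0,-1,0,-1,0,0,-1,0]

```text
time: 27.68
tool_pos: [0.4435, 0.2848, 0.1447]
tool_rot: [0.002, 0.636, 0.771, 0.004]
contact_force: [0.7, 0.5, -2.9]
gripper_width: 0.721
grasp_force: 67.1
```

Call:
servo_tool:
  motion: [-1,0,0,-0.5,0.1,-1,0,0,-0.8,0.21,-1,0,0,-0.8,0.21,-1,0,0,-0.8,0.21]

```text
time: 28.18
tool_pos: [0.4396, 0.2829, 0.2327]
tool_rot: [-0.001, 0.697, 0.717, -0.002]
contact_force: [-0.3, -0.1, -3.0]
gripper_width: 0.722
grasp_force: 67.8
```

```bash
python3 tgt.py -.078 -.0223 .054
```

```text
tool-axes to target [-0.33030407  0.14234409  0.17866949] yaw 1.5514430937126 28.175
```

Call:
servo_tool:
  motion: [-1,-0.4,0.2,0,0,-1,-0.9,0.39,0,0,-1,-0.92,0.4,0,0]

```text
time: 28.55
tool_pos: [0.4913, 0.171, 0.232]
tool_rot: [-0.001, 0.699, 0.715, -0.003]
contact_force: [-0.1, -0.0, -3.2]
gripper_width: 0.719
grasp_force: 67.7
```

Call:
servo_tool:
  motion: [-1,-0.5,0.2,0,0,-1,-0.92,0.4,0,0,-1,-0.92,0.4,0,0]

```text
time: 28.92
tool_pos: [0.5423, 0.0629, 0.2327]
tool_rot: [-0.002, 0.699, 0.715, -0.002]
contact_force: [0.3, 0.4, -3.4]
gripper_width: 0.717
grasp_force: 67.7
```

Call:
servo_tool:
  motion: [-1,-0.5,0.2,0,0,-1,-0.92,0.39,0,0,-1,-0.92,0.39,0,0,-1,-0.92,0.39,0,0,-1,-0.92,0.39,0,0]

```text
time: 29.55
tool_pos: [0.5915, -0.042, 0.2351]
tool_rot: [-0.001, 0.697, 0.717, -0.0]
contact_force: [-0.0, -0.4, -2.5]
gripper_width: 0.714
grasp_force: 67.7
```

```bash
python3 tgt.py -.078 -.0223 .054
python3 - <<'E'
from boxes import *
im,L=go("w7.png")
h=cv2.cvtColor(im,cv2.COLOR_RGB2HSV); m=(h[...,0]>100)&(h[...,0]<130)&(h[...,1]>110)&(L[...,2]>.18)&(abs(L[...,1])<.1)
P=L[m]; print("held",m.sum(),np.round(np.percentile(P,[1,50,99],axis=0)*1000).tolist())
t=P[P[:,2]>np.percentile(P[:,2],99)-.008]; print(np.round(np.percentile(t,[1,99],axis=0)*1000).tolist())
E
```

```text
tool-axes to target [-0.00179321 -0.00125052  0.18108178] yaw 1.6256283164200362 29.55
yellow 4523 cab lo/hi [[-113.3, 50.6, 134.9], [-52.4, 94.8, 138.3]] rect 0.2
green 3833 cab lo/hi [[-108.6, 6.2, 135.0], [-48.6, 49.8, 138.3]] rect 0.3
blue - 3
red - 0
top>138 x [-170.7 -169.7 -160.7] tool [ 0.5917 -0.0422  0.2355] t 29.6
held 26024 [[-107.0, -31.0, 220.0], [-75.0, -3.0, 317.0], [-48.0, 0.0, 319.0]]
[[-107.0, -32.0, 312.0], [-47.0, 0.0, 320.0]]
```

View pics/w7.png

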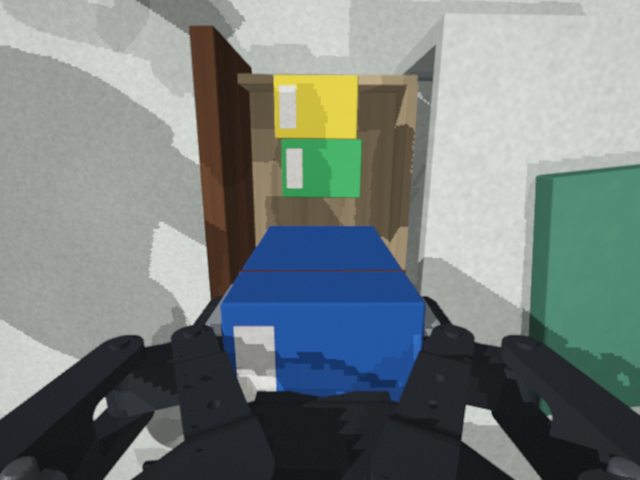

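The wrist view shows blue held upright with its label strip to the panel (255,360), green at (320,167) and the gap below it. The held box's +y face is at 0 mm, against green's face at +6 and red's at -51, so it is centred. I'll lower it.

Call:
servo_tool:
  motion: [-1,0,0,0.2,0,-1,0,0,0.45,0,-1,0,0,0.7,0,-1,0,0,0.7,0]

```text
time: 30.1
tool_pos: [0.5897, -0.0424, 0.1487]
tool_rot: [-0.003, 0.697, 0.717, -0.002]
contact_force: [-1.3, 0.7, -3.5]
gripper_width: 0.718
grasp_force: 67.6
```

```bash
python3 tgt.py -.078 -.0205 .053
```

```text
tool-axes to target [0.00027103 0.00095373 0.09565386] yaw 1.5810487859880669 30.1
```

Call:
servo_tool:
  motion: [-1,0,0,0.25,0,-1,0,0,0.5,0,-1,0,0,0.68,0,-1,0,0,0.74,0,-1,0,0,0.74,0]

```text
time: 30.72
tool_pos: [0.5926, -0.0438, 0.0636]
tool_rot: [0.0, 0.698, 0.716, 0.0]
contact_force: [-0.1, 0.1, -3.4]
gripper_width: 0.717
grasp_force: 67.8
```

Call:
servo_tool:
  motion: [-1,0,0,0.015,0,-1,0,0,0.03,0,-1,0,0,0.03,0]

```text
time: 31.1
tool_pos: [0.5924, -0.0439, 0.0598]
tool_rot: [0.0, 0.698, 0.716, 0.0]
contact_force: [-0.2, 1.2, -3.3]
gripper_width: 0.719
grasp_force: 67.8
```

Call:
servo_tool:
  motion: [-1,0,0,0.015,0,-1,0,0,0.03,0,-1,0,0,0.03,0]

```text
time: 31.48
tool_pos: [0.592, -0.0438, 0.0555]
tool_rot: [-0.0, 0.698, 0.716, -0.0]
contact_force: [-0.3, -0.1, -2.6]
gripper_width: 0.719
grasp_force: 67.8
```

Call:
servo_tool:
  motion: [-1,0,0,0.01,0,-1,0,0,0.02,0,-1,0,0,0.02,0]

```text
time: 31.85
tool_pos: [0.5924, -0.0439, 0.0538]
tool_rot: [0.0, 0.698, 0.716, 0.0]
contact_force: [-1.7, -0.5, -1.8]
gripper_width: 0.719
grasp_force: 68.0
```

Contact is starting at about 0.0535. A touch more, then release.

Call:
servo_tool:
  motion: [-1,0,0,0.01,0,-1,0,0,0.015,0,-1,0,0,0.015,0]

```text
time: 32.22
tool_pos: [0.5935, -0.0439, 0.0537]
tool_rot: [0.001, 0.698, 0.716, 0.001]
contact_force: [-2.4, 1.3, 6.8]
gripper_width: 0.718
grasp_force: 68.7
```

Call:
servo_tool:
  motion: [0.75,0,0,0,0,0.75,0,0,0,0,0.75,0,0,0,0]

```text
time: 32.6
tool_pos: [0.5922, -0.0439, 0.0515]
tool_rot: [-0.0, 0.698, 0.716, -0.0]
contact_force: [0.0, -0.1, -0.3]
gripper_width: 0.87
grasp_force: 0.0
```

Call:
servo_tool:
  motion: [0.75,0,0,-0.3,0,0.75,0,0,-0.7,0,0.75,0,0,-1,0,0.75,0,0,-1,0]

```text
time: 33.1
tool_pos: [0.5948, -0.0443, 0.1762]
tool_rot: [0.003, 0.698, 0.716, 0.002]
contact_force: [0.0, 0.7, 0.0]
gripper_width: 0.878
grasp_force: 0.0
```

Call:
servo_tool:
  motion: [-1,0,-0.3,-0.8,0,-1,-0.3,-0.5,-0.8,0,-1,-0.3,-0.5,-0.8,0,-1,-0.3,-0.5,-0.8,0]

```text
time: 33.6
tool_pos: [0.5327, -0.0812, 0.2659]
tool_rot: [-0.001, 0.698, 0.716, -0.0]
contact_force: [0.4, 0.5, 0.2]
gripper_width: 0.016
grasp_force: 0.0
```

```bash
python3 boxes.py w8.png; python3 tgt.py -.2 0 .086
```

```text
yellow 3911 cab lo/hi [[-113.9, 50.8, 134.0], [-53.1, 94.3, 138.3]] rect 89.8
green 3467 cab lo/hi [[-109.6, 6.2, 134.3], [-48.8, 49.9, 138.3]] rect 0.2
blue 3114 cab lo/hi [[-107.5, -47.3, 134.3], [-46.5, -2.9, 138.3]] rect 0.1
red 2873 cab lo/hi [[-107.6, -94.7, 128.9], [-46.4, -50.4, 138.2]] rect 0.2
top>138 x [-171.  -170.1 -161.3] tool [ 0.5326 -0.0809  0.2652] t 33.65
tool-axes to target [ 0.05780677 -0.06290681  0.17946171] yaw 1.5079634987485975 33.65
```

View pics/w8.png

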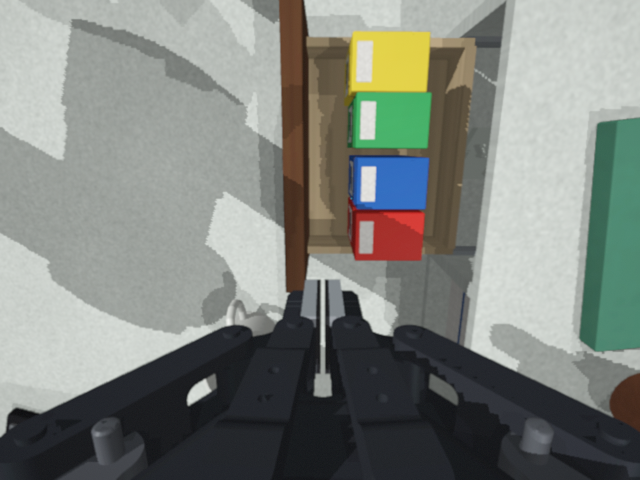

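Yellow (390,60), green (392,120), blue (392,182) and red (392,235) all stand upright, labels to the front, with blue between green and red. I'll go in front of the panel now and push it home.

Call:
servo_tool:
  motion: [-1,0.25,-0.4,0,0,-1,0.48,-0.65,0,0,-1,0.48,-0.65,0,0]

```text
time: 34.02
tool_pos: [0.4523, -0.0239, 0.2655]
tool_rot: [-0.001, 0.697, 0.717, -0.001]
contact_force: [0.0, 0.4, 0.1]
gripper_width: -0.002
grasp_force: 0.0
```

Call:
servo_tool:
  motion: [-1,0,0,0.4,0,-1,0,0,0.75,0,-1,0,0,0.75,0]

```text
time: 34.4
tool_pos: [0.4509, -0.0251, 0.1723]
tool_rot: [-0.005, 0.698, 0.716, -0.003]
contact_force: [0.0, -0.5, -0.0]
gripper_width: 0.001
grasp_force: 0.0
```

Call:
servo_tool:
  motion: [-1,0,0,0.4,0,-1,0,0,0.74,0,-1,0,0,0.74,0,-1,0,0,0.74,0]

```text
time: 34.9
tool_pos: [0.4556, -0.0263, 0.0915]
tool_rot: [0.001, 0.698, 0.716, 0.001]
contact_force: [0.2, 0.3, 0.9]
gripper_width: 0.0
grasp_force: 0.0
```

```bash
python3 tgt.py -.184 0 .086
```

```text
tool-axes to target [0.0014568  0.02796802 0.00557029] yaw 1.505730323194044 34.9
```

Call:
servo_tool:
  motion: [-1,0,0.1,0.04,0,-1,0,0.17,0.04,0,-1,0,0.21,0.04,0,-1,0,0.24,0.04,0,-1,0,0.27,0.04,0]

```text
time: 35.52
tool_pos: [0.4857, -0.0251, 0.0844]
tool_rot: [-0.001, 0.698, 0.716, -0.001]
contact_force: [-4.5, -0.9, 3.3]
gripper_width: 0.003
grasp_force: 1.9
```

Call:
servo_tool:
  motion: [-1,0,0.04,0,0,-1,0,0.09,0,0,-1,0,0.15,0,0,-1,0,0.21,0,0,-1,0,0.27,0,0]

```text
time: 36.15
tool_pos: [0.5186, -0.0244, 0.0842]
tool_rot: [-0.0, 0.698, 0.716, -0.001]
contact_force: [-5.5, -0.9, 4.2]
gripper_width: 0.001
grasp_force: 2.8
```

Call:
servo_tool:
  motion: [-1,0,0.06,0,0,-1,0,0.12,0,0,-1,0,0.18,0,0,-1,0,0.24,0,0,-1,0,0.3,0,0]

```text
time: 36.78
tool_pos: [0.5544, -0.0237, 0.0841]
tool_rot: [-0.0, 0.698, 0.716, -0.001]
contact_force: [-6.3, -2.4, 5.5]
gripper_width: -0.002
grasp_force: 3.3
```

Call:
servo_tool:
  motion: [-1,0,0.06,0,0,-1,0,0.12,0,0,-1,0,0.18,0,0,-1,0,0.24,0,0,-1,0,0.3,0,0]

```text
time: 37.4
tool_pos: [0.5902, -0.023, 0.0842]
tool_rot: [-0.0, 0.698, 0.716, -0.001]
contact_force: [-6.9, -2.3, 6.0]
gripper_width: -0.002
grasp_force: 3.7
```

Call:
servo_tool:
  motion: [-1,0,0.06,0,0,-1,0,0.12,0,0,-1,0,0.18,0,0,-1,0,0.24,0,0,-1,0,0.3,0,0]

```text
time: 38.02
tool_pos: [0.6259, -0.0223, 0.0842]
tool_rot: [-0.0, 0.698, 0.716, -0.002]
contact_force: [-8.6, -3.4, 6.0]
gripper_width: -0.0
grasp_force: 4.2
```

Call:
servo_tool:
  motion: [-1,0,0.03,0,0,-1,0,0.06,0,0,-1,0,0.08,0,0,-1,0,0.09,0,0,-1,0,0.09,0,0]

```text
time: 38.65
tool_pos: [0.6348, -0.022, 0.0841]
tool_rot: [-0.002, 0.698, 0.716, -0.003]
contact_force: [-14.3, -2.9, 9.2]
gripper_width: 0.001
grasp_force: 7.2
```

One more millimetre or two onto the stop, then back off and lift.

Call:
servo_tool:
  motion: [-1,0,0.015,0,0,-1,0,0.02,0,0,-1,0,0.02,0,0]

```text
time: 39.02
tool_pos: [0.6351, -0.022, 0.0842]
tool_rot: [-0.004, 0.698, 0.716, -0.005]
contact_force: [-22.0, -4.4, 14.3]
gripper_width: -0.004
grasp_force: 11.4
```

Call:
servo_tool:
  motion: [-1,0,-0.05,0,0,-1,0,-0.12,0,0,-1,0,-0.4,0,0,-1,0,-1,0,0,-1,0,-1,0,0]

```text
time: 39.65
tool_pos: [0.5155, -0.0232, 0.0813]
tool_rot: [-0.002, 0.698, 0.716, -0.001]
contact_force: [-0.2, 0.3, -0.5]
gripper_width: -0.002
grasp_force: 0.0
```

Call:
servo_tool:
  motion: [-1,0,-0.4,-0.5,0,-1,0,-0.5,-1,0,-1,0.3,-0.5,-1,0,-1,0.8,-0.5,-1,0,-1,0.8,-0.5,-1,0]

```text
time: 40.28
tool_pos: [0.4582, 0.0735, 0.2052]
tool_rot: [0.001, 0.696, 0.718, 0.002]
contact_force: [-0.0, -2.0, -0.4]
gripper_width: -0.001
grasp_force: 0.0
```

Call:
servo_tool:
  motion: [-1,0,0,-0.5,0,-1,0.5,0,-1,0,-1,1,0,-1,0,-1,1,0,-1,0,-1,1,0,-1,0]

```text
time: 40.9
tool_pos: [0.4546, 0.1903, 0.3237]
tool_rot: [0.0, 0.697, 0.717, -0.0]
contact_force: [-0.2, 0.3, -0.3]
gripper_width: 0.004
grasp_force: 0.0
```

Run:
```python
from h import *
from boxes import O,Rc
for n in("top","scene"):
    im,d,p,C=grab(n,n+"9.png"); X=pts(d,p,C); L=X.copy(); L[...,:2]=(X[...,:2]-O)@Rc
    q=L[(L[...,2]>.06)&(L[...,2]<.13)&(L[...,0]<.0)&(L[...,0]>-.2)&(abs(L[...,1])<.11)]
    print(n,len(q),np.round(np.percentile(q[:,0],[5,50,95])*1000,1))
    for l in("mug","stapler","date_stamp","tape_dispenser","book_pile"):
        for r in models.regions_of(n,l)[:1]:
            P=X[r["mask"]]; P=P[~np.isnan(P[:,0])]; print(l,round(r["p"],2),np.round(np.median(P,0),3))
a=cv2.imread("pics/top9.png"); cv2.imwrite("pics/top9c.png",cv2.resize(a[80:340,100:520],(800,495)))
```

```text
top 505 [-26.3 -25.1 -24. ]
mug 0.92 [ 0.437 -0.284  0.017]
stapler 0.8 [ 0.41  -0.434  0.048]
date_stamp 0.74 [0.507 0.451 0.084]
tape_dispenser 0.97 [ 0.595 -0.468  0.046]
book_pile 0.58 [0.679 0.371 0.086]
scene 709 [-24.9 -23.2 -21.4]
mug 0.69 [ 0.646 -0.023  0.104]
stapler 0.57 [ 0.409 -0.434  0.052]
tape_dispenser 0.9 [ 0.594 -0.472  0.047]
book_pile 0.78 [0.688 0.348 0.087]
```

View pics/top9c.png

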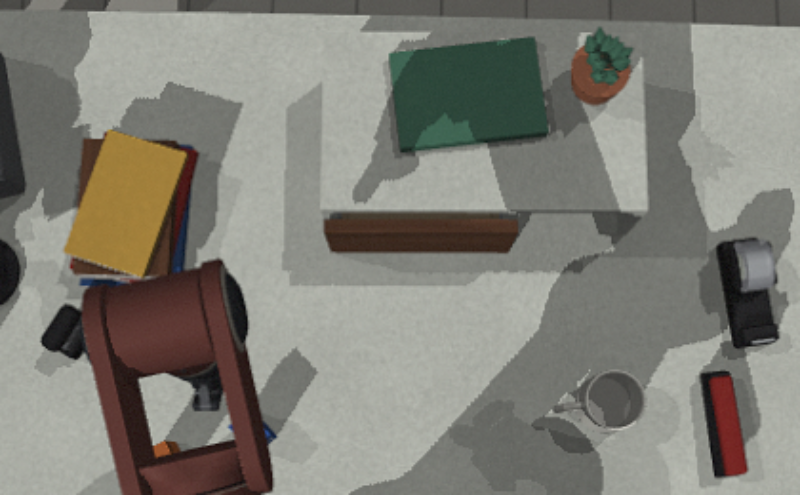

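The picture shows the brown front at (420,232) shut flush, latched 25 mm in front of the carcass nearly 2 s after release, with the other objects where they were. I'll hand the job in.

```bash
python3 -c "
from plant import job_done; print(job_done())"
```

```text
the job is handed in; nothing more can be done
None
```

The job is handed in at about 41 s of the 72 s allowed: blue stands upright between red and green with its label to the front, the drawer is latched shut, and the other things on the desk are where they were. Red rocked when first pushed, so I gripped it and slid it aside instead.

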